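# Clamp the blue canister's lid shut with its wire bail

### The arm

A 6-joint arm with a two-finger parallel gripper is mounted at the origin on the work surface. World frame = base frame: x ahead of the robot, y to its left, z up, the work surface at z = 0. Lengths are in mm, angles in rad, forces in N, time in s.
With the tool pointing down it reaches from about 275 to 1000 mm from the base axis. Payload 8.4 kg.
Tool frame: the origin (TCP) lies on the centre line of the jaws, within the pads' length; the fingertips stand 22 mm ahead of it and the grasp point (between the pads) lies 3 mm ahead of it; z points along the fingers, y is the direction in which the jaws open and shut (so a half turn about z gives the same grasp; the last joint's range is limited). The gripper opens to 85 mm and grips with 20 to 120 N. Pads are 22 mm wide; open, the fingers measure 114 mm over their backs; the gripper's body (76 mm by 85 mm) begins 54 mm behind the grasp point. The pads swing forward as they close: fully open they stand 13 mm farther back than shut.
Start: joints at [1.137, 0.353, 1.633, -0, 1.155, -0.002], TCP at [261.565, 567.637, 253.281] pointing down, gripper open.
Joint ranges: [-2.63, 2.63], [-0.92, 2.1], [0.06, 2.66], [-1.3, 4.44], [0, 2.69], [-3.02, 3.02]. Speed limits (rad/s): [2.22, 2.22, 2.79, 3.14, 3.14, 3.14].

### API

Orientations are given as [roll, pitch, yaw] about the fixed x, y, z axes, in that order (R = Rz(yaw) Ry(pitch) Rx(roll)).
In Python, from rig import r gives the robot as it stands.
- The arm moves only by the tool carry_out, never from a script. Its argument "rows" is text: rows parted by semicolons, each of 5 numbers parted by spaces: the opening, from 0 (shut) to 1 (fully open), then the shift along the tool's x, y, z in units of 30 mm (1.0 is 30 mm), then the turn about the tool's z in units of 8 degrees (1.0 is 8 degrees). A call has 1 to 12 rows; each row shifts and turns the commanded pose from where the row before left it, along the tool's axes as they then stand; what a row does not reach is not made up. A row lasts 1/8 s, in which the tool goes at most 62.5 mm and 10.7 degrees, less where a joint would pass 70% of its speed; a pose out of reach is approached as far as the arm can. A call is refused whole if a number of a shift passes 1 or a number of a turn 1, either way. A call with a gripper value outside its range is refused whole. The fingers move at their own pace and stop on an object; "newtons" is the grip in N (left out, the last holds). Time passes only in rows, so rows that do not move let the fingers close. It gives the time, the measured TCP pose, the force and the opening at its end, in the units of the state.
- r.sense(): the state, without advancing time (a new reading comes with each control period).
- r.grab_frame(name): name is "scene" or "top"; returns the picture (384x512x3 uint8, blue, green, red); there is no depth.
- r.get_calibration(name): a dict with "intrinsics" (3x3 intrinsics, pixels), "k1" (the pictures are not rectified: a ray, as slopes to the right and down, at radius r is drawn at 1 + k1 r^2 times it, then the intrinsics apply), "position" and "rotation" of the camera in the world. Camera axes: x right, y up, looking along -z (the intrinsics and any distortion apply to the point x, -y, -z); pixel columns grow to the right and rows downward; lengths in mm; the calibration is good to about 2 mm. A picture is of the moment at which its call begins. get_calibration takes no time and is no camera call.
- r.sign_off(): hands the job in, once; it reports no verdict.
The state is a dict: "clock": time; "qpos": joint angles; "qvel": joint speeds; "joint_efforts": joint torques, N m; "eef_pos": TCP position; "tcp_rot": TCP orientation; "contact_force": force on the tool from outside, world axes, zero at the start; "wrist_torque": the same for the moment, N m; "opening": opening from 0.0 (shut) to 1.0 (fully open).
Only numpy, scipy, OpenCV 4.12 (cv2) and the standard library are available. Lean on these libraries where they do the work, as an engineer would, in place of code of your own. Each camera call takes 0.05 s, during which the arm holds its last target.

### The job

Clamp the blue-lidded canister shut: swing its wire bail up over the lid and down to the front, over centre, until it snaps fully home and stays there by itself, then let go. The yellow-lidded canister is still in use, so leave its bail standing open.

Things in the scene. Friction and masses are not known exactly. Their poses are not given: they have to be found in the camera images.
- blue_canister: Canister to clamp: aluminium can 100 mm across, 108 high, blue band, blue lid (99 across, top at z = 127 mm, 6 mm less once clamped), bolted to the bench. Origin: can's axis at bench level; x away from the robot at yaw 0, y left, z up; FRONT is -x. Bail pivots on the line x = 0, z = 115 mm along y. A steel rest for the wire juts out in front to x = -65, top at z = 110; beyond it nothing.
- blue_grip (a point): Centre of the blue grip sleeve, 11 mm thick, 44 long, parallel to the canister's y axis, at the end of its bail (a tapering loop of 6 mm dark wire, 118 mm wide at the pivots). It lies 88 mm from the pivot line: at bail angle q it is at x = 88 cos(0.9 + q), y = 0, z = 115 + 88 sin(0.9 + q) mm in the canister's frame.
- blue_bail (a joint): Bail angle q, rad: 0 open, leaning back to +x, 0.9 above level; 0.67 upright; 2.24 home, level in front (-x). Starts at 0 to 0.35 and stays put there. Past upright the lid's sprung gasket resists, up to about 8 N at the grip near q = 1.25; dead centre is 1.93. Let go between 0.7 and 1.9 it springs back to about 0.5; past 2.0 it snaps home by itself and stays.
- yellow_bail (a joint): Bail angle of the other canister, same make and size with yellow band, lid and grip, also bolted down; counted like the blue one's. Starts open at 0 to 0.35 and must stay open (below 0.6). It stands to the left or right of the blue one, 220 mm or more away between centres.
Things that resemble listed ones, but are neither listed nor needed, are in the scene too. Leave any green or pink look-alike of the blue_canister alone. What is shaped like the part that bears yellow_bail but turquoise is not meant.

How it is judged (in metres and radians):
At the end, for the whole second after the job is handed in: The blue canister's bail has been let go and rests over centre at the front, at 2.1 rad or more (fully home is 2.24), at rest; the yellow canister's bail is still open (below 0.6 rad) (value of joint blue_bail above 2.1 rad and velocity of joint blue_bail between -0.1 and 0.1 rad/s and value of joint yellow_bail below 0.6 rad); the robot touches nothing.
It fails at once if the yellow canister's bail is swung over (0.6 rad or more) (value of joint yellow_bail above 0.6 rad).
It also fails if it takes over 35 s, if anything falls off the work surface, if the arm or the gripper's body presses on something with over 40 N, if the wrist force passes 120 N, or if a joint passes its speed limit or range.

## Working session

There is one attempt and no reset: what is moved stays moved. The work goes in short steps, Python scripts to look and compute and a tool call to move; the robot and the scene stay as the last step left them, time stands still between calls to the robot, and variables do not carry over. Pictures are saved under pics/ and viewed, and the job is handed in when it is done.

Besides the shell and the picture viewer there is one more tool, called after ">>>" by a JSON object that holds its "fn" and its "kwargs", one argument or row to a line. carry_out: Moves the arm, as the interface text tells. Its arguments: {"type":"object","properties":{"rows":{"type":"string"},"newtons":{"type":"number"}},"required":["rows"]}

```bash
ls; mkdir -p pics; python3 - <<'E'
from rig import r
import cv2
for n in("scene","top"):
    cv2.imwrite(f"pics/{n}0.png",r.grab_frame(n)); print(r.get_calibration(n))
print(r.sense())
E
```

```text
pics
{'intrinsics': array([[443.73239308,   0.        , 252.56456384],
       [  0.        , 443.73239308, 184.99617369],
       [  0.        ,   0.        ,   1.        ]]), 'k1': -0.14477490323173087, 'position': array([1171.71288215, -724.32904965,  818.97029345]), 'rotation': array([ 0.92962975, -0.01024155,  0.70225464])}
{'intrinsics': array([[412.72176162,   0.        , 254.38698369],
       [  0.        , 412.72176162, 186.58825481],
       [  0.        ,   0.        ,   1.        ]]), 'k1': -0.1272578258473122, 'position': array([ 430.13500248,  -28.71459721, 1226.22206348]), 'rotation': array([ 0.14807939,  0.00841079, -1.59263358])}
{'clock': 0.1, 'qpos': array([ 1.13659659e+00,  3.53606261e-01,  1.63407526e+00, -2.57030916e-05,
        1.15521601e+00, -2.36573220e-03]), 'qvel': array([ 2.13069222e-04, -3.23692403e-03, -2.19452791e-03, -6.21527950e-05,
        3.03188192e-04, -7.83839705e-04]), 'joint_efforts': array([-1.95927401e-03, -6.06358051e+01, -3.42817712e+01, -1.40819288e-04,
        3.99492244e-03, -2.45560466e-05]), 'eef_pos': array([261.39843839, 567.25391341, 252.61301521]), 'tcp_rot': array([-3.14028772e+00,  2.04146845e-05,  2.70976905e+00]), 'contact_force': array([-0.36163936,  0.60950272, -0.20234349]), 'wrist_torque': array([-0.05781875,  0.05002416, -0.00073839]), 'opening': 1.0021825387113488}
```

View pics/scene0.png

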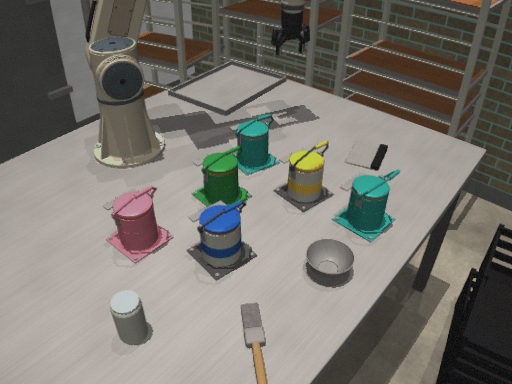

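View pics/top0.png

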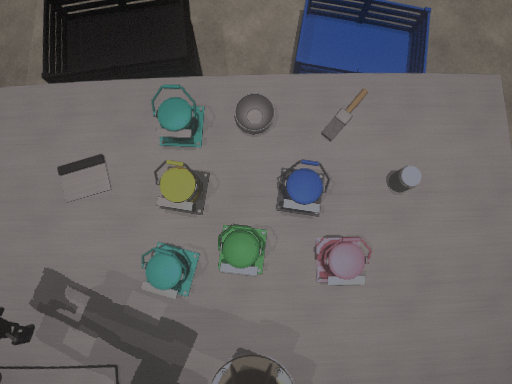

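The candidates are:
- **Blue:** scene (221,235), top (304,186). This is the target.
- **Yellow:** scene (306,175), top (178,184). Must stay open.
- **Green:** top (241,249). Look-alike.
- **Pink:** top (346,260). Look-alike.
- **Turquoise:** top (175,114) and (165,270). Look-alikes.

I choose the one with the blue band and lid. Next I'll take a close crop and measure it.

```bash
cat > h.py <<'E'
import numpy as np,cv2
from scipy.spatial.transform import Rotation as R
from rig import r
C={n:r.get_calibration(n) for n in("scene","top")}
def rot(c): return R.from_euler('xyz',c['rotation']).as_matrix()
def ray(n,u,v):
    c=C[n];K=c['intrinsics'];d=np.array([c['k1'],0,0,0,0.])
    # drawn = s*(1+k1 r^2), r undistorted radius -> OpenCV model
    p=cv2.undistortPointsIter(np.array([[[u,v]]],float),K,d,None,None,(3,100,1e-10))[0,0]
    return c['position'],rot(c)@np.array([p[0],-p[1],-1.])
def plane(n,u,v,z):
    o,d=ray(n,u,v);return o+d*(z-o[2])/d[2]
def tri(a,b):
    A=[];B=[];
    for (n,u,v) in (a,b):
        o,d=ray(n,u,v);d=d/np.linalg.norm(d);P=np.eye(3)-np.outer(d,d);A.append(P);B.append(P@o)
    X=np.linalg.solve(sum(A),sum(B))
    e=[np.linalg.norm(P@X-b) for P,b in zip(A,B)]
    return X,e
def proj(n,X):
    c=C[n];q=rot(c).T@(np.asarray(X,float)-c['position']);p=np.array([[q[0],-q[1],-q[2]]])
    return cv2.projectPoints(p.reshape(1,1,3),np.zeros(3),np.zeros(3),c['intrinsics'],np.array([c['k1'],0,0,0,0.]))[0][0,0]
E
python3 - <<'E'
from h import *
for n,(x,y) in {"scene":(185,190),"top":(265,145)}.items():
    im=cv2.imread(f"pics/{n}0.png");c=im[y:y+90,x:x+90]
    big=cv2.resize(c,None,fx=6,fy=6,interpolation=cv2.INTER_CUBIC);cv2.imwrite(f"pics/c_{n}.png",big)
    h=cv2.cvtColor(im,cv2.COLOR_BGR2HSV)
    m=cv2.inRange(h,(105,150,60),(130,255,255))
    k,l,s,ce=cv2.connectedComponentsWithStats(m)
    for i in range(1,k):
        if s[i,4]>8: print(n,s[i],ce[i])
E
```

```text
scene [200 202  41  31 843] [221.01779359 218.3594306 ]
scene [201 239  40  19 289] [221.19377163 250.79584775]
top [ 296    0  115   73 5147] [352.19312221  44.91878764]
top [374   0  46   9  67] [396.44776119   3.71641791]
top [338   7   9   3  10] [342.    7.8]
top [425   8   6   3  13] [427.76923077   8.69230769]
top [423  13   6  60  85] [425.90588235  44.05882353]
```

View pics/c_scene.png

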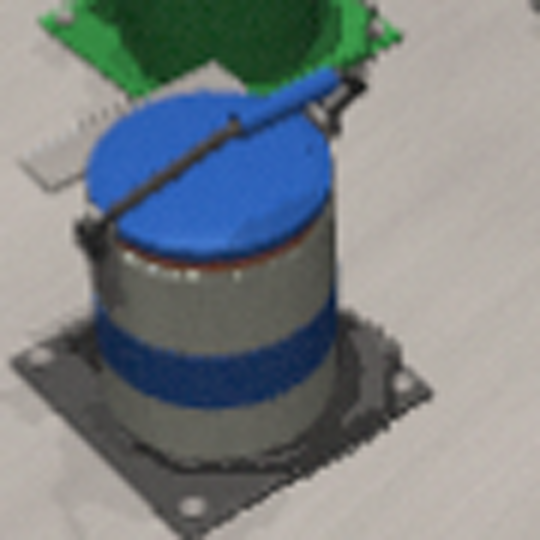

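View pics/c_top.png

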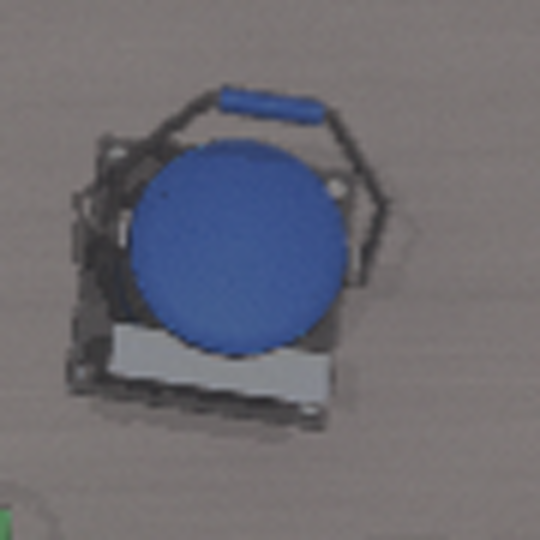

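The scene crop shows the blue sleeve from about (225,212) to (241,203), on the far side of the lid. In the top crop it runs from (302,161) to (319,164), the lid centre is at (305,186), and the rest is the light bar at (302,206).

```bash
python3 - <<'E'
from h import *
np.set_printoptions(precision=1,suppress=True)
im=cv2.imread("pics/top0.png");h=cv2.cvtColor(im,cv2.COLOR_BGR2HSV)
m=cv2.inRange(h,(100,100,40),(130,255,255));m[:150]=0
k,l,s,ce=cv2.connectedComponentsWithStats(m)
for i in range(1,k):
    if s[i,4]>8:
        print(s[i],ce[i]); 
        print(cv2.minAreaRect(np.argwhere(l==i)[:,::-1].astype(np.float32)))
        cnt=max(cv2.findContours((l==i).astype(np.uint8),0,1)[0],key=len)
        if s[i,4]>200: print('ell',cv2.fitEllipse(cnt))
im=cv2.imread("pics/scene0.png");h=cv2.cvtColor(im,cv2.COLOR_BGR2HSV)
for nm,a,b in(("L",("scene",225.0,211.3),("top",301.7,161)),("R",("scene",240.8,202.6),("top",319.2,163.7)),("c",("scene",233,207),("top",310.4,162.3)),("lid",("scene",220.0,218.5),("top",304.8,186))):
    X,e=tri(a,b);print(nm,X,e)
print(plane("top",304.8,186,127),plane("scene",220,218.5,127))
# rest ends
for p in((284,199.5),(284,207),(320,204),(320,212)): print(plane("top",*p,110))
E
```

```text
[302 160  17   6  58] [309.7 162.3]
((309.9599914550781, 162.2799835205078), (16.404878616333008, 3.3941125869750977), 8.130102157592773)
[ 287  169   36   35 1006] [304.2 185.9]
((304.5, 186.0), (34.0, 35.0), 90.0)
ell ((304.1665954589844, 185.86122131347656), (34.40657424926758, 35.39912796020508), 114.5242691040039)
L [ 641.8 -160.1  169.3] [np.float64(15.976215605401547), np.float64(15.976215605401476)]
R [ 652.8 -174.1  205.2] [np.float64(21.203203136697237), np.float64(21.203203136697073)]
c [ 647.4 -166.8  186.4] [np.float64(2.9427425186310217), np.float64(2.9427425186311)]
lid [ 596.1 -158.1  117.4] [np.float64(2.727829974474849), np.float64(2.727829974475048)]
[ 592.7 -159.   127. ] [ 605.7 -163.9  127. ]
[ 559.4 -102.8  110. ]
[ 538.9 -102.1  110. ]
[ 544.8 -200.6  110. ]
[ 522.9 -199.6  110. ]
```

```bash
python3 - <<'E'
from h import *
np.set_printoptions(precision=1,suppress=True)
P=[]
for nm,a,b in(("-y",("scene",225.0,211.3),("top",318.6,163.5)),("+y",("scene",240.8,202.6),("top",301.4,160.9)),("c",("scene",233,207),("top",309.9,162.3))):
    X,e=tri(a,b);print(nm,X,np.round(e,1));P.append(X)
d=P[1]-P[0];print("len",np.linalg.norm(d),"yaw from sleeve",np.arctan2(-d[0],d[1]))
c=plane("top",304.2,185.9,127);print('lid c',c, proj("scene",c))
# rest yaw from edges
im=cv2.imread("pics/top0.png");g=im.astype(int)
h=cv2.cvtColor(im,cv2.COLOR_BGR2HSV)
m=((h[...,1]<40)&(h[...,2]>135)).astype(np.uint8);w=np.zeros_like(m);w[195:216,278:328]=m[195:216,278:328]
k,l,s,ce=cv2.connectedComponentsWithStats(w);i=1+s[1:,4].argmax();print(s[i],ce[i])
b=cv2.boxPoints(cv2.minAreaRect(np.argwhere(l==i)[:,::-1].astype(np.float32)));print(b)
q=np.array([plane("top",*p,110) for p in b]);print(q)
im=cv2.imread("pics/scene0.png")
h=cv2.cvtColor(im,cv2.COLOR_BGR2HSV);m=cv2.inRange(h,(105,150,150),(125,255,255));print(h[215,215],h[230,220],h[233,220],h[209,233])
E
```

```text
-y [ 643.6 -188.3  185.5] [2.5 2.5]
+y [ 651.1 -144.   187.1] [2.5 2.5]
c [ 647.2 -165.9  185.8] [2.5 2.5]
len 44.9634226752001 yaw from sleeve -0.16771450239422955
lid c [ 593.1 -157.3  127. ] [218.  214.9]
[284 199  35  13 234] [301.  205.8]
[[282.9 206.6]
 [284.  198.9]
 [319.  204. ]
 [317.9 211.8]]
[[ 540.2  -99.1  110. ]
 [ 561.2 -102.9  110. ]
 [ 544.7 -197.9  110. ]
 [ 523.7 -193.9  110. ]]
[110 151 155] [108 173 202] [127  85  63] [109 187 138]
```

Measured in metres-scale checks: the sleeve is 45 mm long (text says 44), its centre is at (647,-166,186), and it lies 54.8 mm behind the axis. That puts the bail at q≈0.04 and the canister yaw at about -0.168. I'll pinch the sleeve with the jaws along canister x, which needs tool yaw 1.403: a turn of +9.36 units.

>>> {"fn": "carry_out", "kwargs": {
  "rows": "0.6 0 0 -0.2 1; 0.6 0 0 -0.2 1; 0.6 0 0 -0.2 1; 0.6 0 0 -0.2 1; 0.6 0 0 -0.2 1; 0.6 0 0 -0.2 1; 0.6 0 0 -0.2 1; 0.6 0 0 -0.2 1; 0.6 0 0 -0.2 1; 0.6 0 0 0 0.36; 0.6 0 0 0 0",
  "newtons": 30
}}

```text
clock: 1.48
eef_pos: [261.5, 567.4, 307.0]
tcp_rot: [-3.141, 0.001, 1.403]
contact_force: [0.7, 0.5, 0.4]
opening: 0.6
```

>>> {"fn": "carry_out", "kwargs": {
  "rows": "0.6 -1 0.76 0 0; 0.6 -1 0.76 0 0; 0.6 -1 0.76 0 0; 0.6 -1 0.76 0 0; 0.6 -1 0.76 0 0; 0.6 -1 0.76 0 0; 0.6 -1 0.76 0 0; 0.6 -1 0.76 0 0; 0.6 -1 0.76 0 0; 0.6 -1 0.76 0 0; 0.6 -1 0.76 0 0"
}}

```text
clock: 2.85
eef_pos: [454.0, 199.2, 307.1]
tcp_rot: [-3.141, 0.0, 1.404]
contact_force: [0.6, -0.8, 0.6]
opening: 0.599
```

>>> {"fn": "carry_out", "kwargs": {
  "rows": "0.6 -1 0.76 0 0; 0.6 -1 0.76 0 0; 0.6 -1 0.76 0 0; 0.6 -1 0.76 0 0; 0.6 -1 0.76 0 0; 0.6 -1 0.76 0 0; 0.6 -1 0.76 0 0; 0.6 -1 0.76 0 0; 0.6 -1 0.76 0 0; 0.6 -1 0.76 0 0; 0.6 -1 0.76 0 0; 0.6 0 0 0 0"
}}

```text
clock: 4.35
eef_pos: [646.3, -169.0, 306.4]
tcp_rot: [-3.141, 0.0, 1.402]
contact_force: [-0.4, -0.2, 0.0]
opening: 0.604
```

```bash
python3 - <<'E'
from h import *
s=r.sense();print(s['eef_pos'],s['qpos'])
for n,(x,y) in {"scene":(170,120),"top":(250,110)}.items():
    im=r.grab_frame(n);c=im[y:y+130,x:x+130]
    cv2.imwrite(f"pics/c1_{n}.png",cv2.resize(c,None,fx=4.5,fy=4.5,interpolation=cv2.INTER_CUBIC))
E
```

```text
[ 646.30046762 -168.96476817  306.37472748] [-2.57763181e-01  3.78880996e-01  1.47608314e+00 -4.18378166e-04
  1.28720259e+00 -8.87861436e-02]
```

View pics/c1_scene.png

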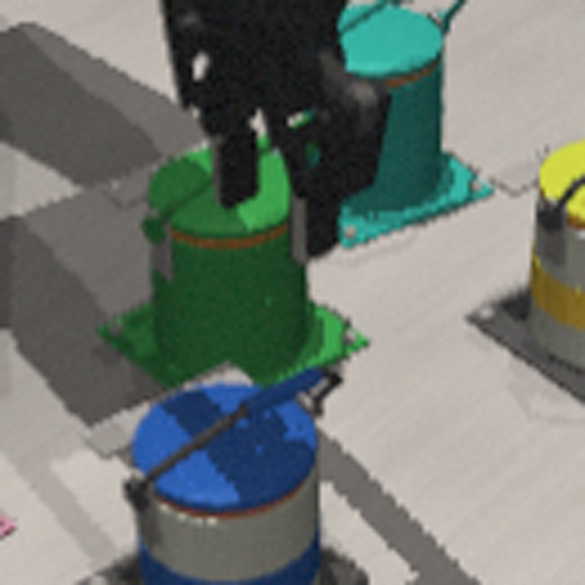

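View pics/c1_top.png

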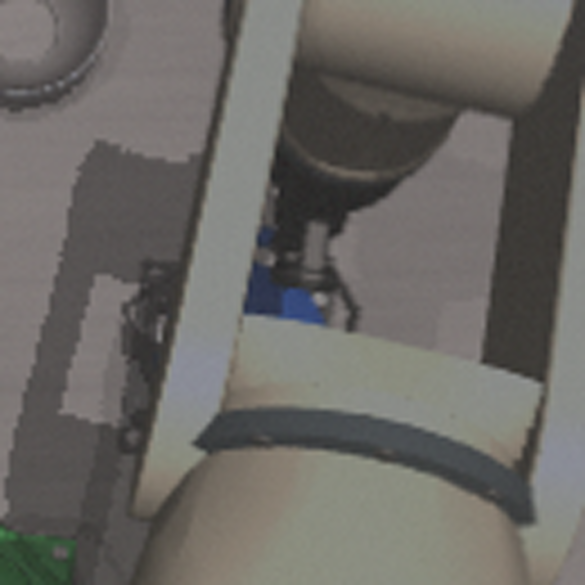

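The scene crop shows the open fingertips at about full-frame (223,166) and (241,177), above and behind the lid. The top view is mostly blocked by the arm, and the blue sleeve is unmoved. Next I compare the fingertip pixels with the known pose to estimate the scene camera's bias.

```bash
python3 - <<'E'
from h import *
for z in(282,286,290,294): print(z,proj("scene",[646.3,-169,z]))
y=np.array([.986,-.167,0])
for s in(-30,30): print(s,proj("scene",np.array([646.3,-169,290])+s*y))
print(proj("scene",[647.2,-165.9,185.8]))
E
```

```text
282 [229.79449715 172.34339546]
286 [229.75620186 170.78304483]
290 [229.71779428 169.21480594]
294 [229.67927463 167.63863606]
-30 [221.10763088 163.02696897]
30 [238.68555714 175.6595249 ]
[231.91472888 207.10431911]
```

The scene camera reads about +1.5 px in u, which agrees with the top-view ray, so the tool is within a few mm of the sleeve. I'll descend to TCP z≈197 and close.

>>> {"fn": "carry_out", "kwargs": {
  "rows": "0.6 0 0 0.8 0; 0.6 0 0 0.8 0; 0.6 0 0 0.7 0; 0.6 0 0 0.5 0; 0.6 0 0 0.4 0; 0.6 0 0 0.4 0; 0.6 0 0 0 0"
}}

```text
clock: 5.32
eef_pos: [645.4, -166.7, 198.4]
tcp_rot: [-3.14, -0.0, 1.403]
contact_force: [-0.7, 0.8, -0.5]
opening: 0.6
```

```bash
python3 - <<'E'
from h import *
n,(x,y)="scene",(170,140)
im=r.grab_frame(n);c=im[y:y+120,x:x+120]
cv2.imwrite(f"pics/c2_{n}.png",cv2.resize(c,None,fx=5,fy=5,interpolation=cv2.INTER_CUBIC))
print(r.sense()['contact_force'])
E
```

```text
[-0.71092373  1.07419015  0.87538315]
```

View pics/c2_scene.png

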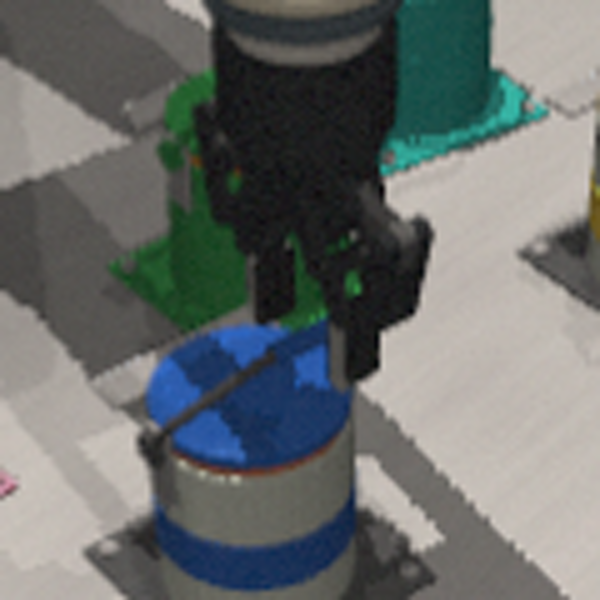

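The fingertips are at crop (275,322) and (360,385), straddling the sleeve (centre ≈(315,335)), with the tips about 9 mm below it. Closing now.

>>> {"fn": "carry_out", "kwargs": {
  "rows": "0.4 0 0 0 0; 0.25 0 0 0 0; 0.1 0 0 0 0; 0 0 0 0 0; 0 0 0 0 0; 0 0 0 0 0",
  "newtons": 30
}}

```text
clock: 6.12
eef_pos: [646.1, -167.0, 199.6]
tcp_rot: [3.141, 0.0, 1.403]
contact_force: [1.3, -1.2, 3.6]
opening: 0.111
```

```bash
python3 - <<'E'
from h import *
n,(x,y)="scene",(170,140)
im=r.grab_frame(n);c=im[y:y+120,x:x+120]
cv2.imwrite(f"pics/c3_{n}.png",cv2.resize(c,None,fx=5,fy=5,interpolation=cv2.INTER_CUBIC))
s=r.sense();print(s['contact_force'],s['opening'],s['eef_pos'])
E
```

```text
[1.22968759 0.04844973 2.69956378] 0.11301146337552466 [ 646.15107606 -167.02806961  199.60260241]
```

View pics/c3_scene.png

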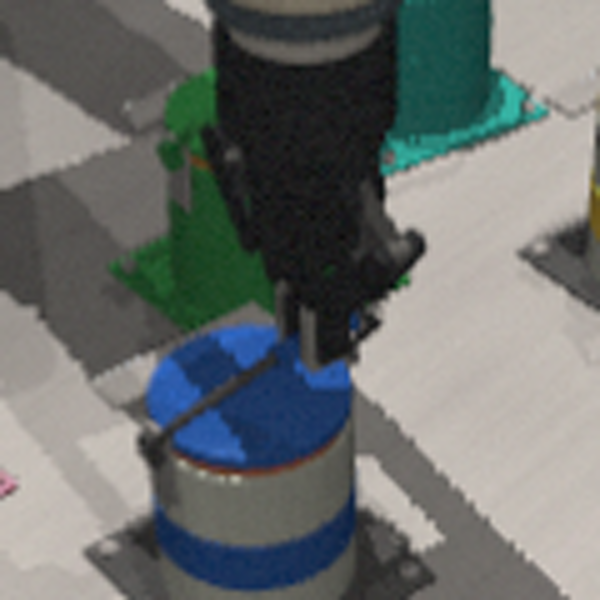

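The opening is 0.11 (≈9.5 mm), so the sleeve is held. Next I work out the arc from a0≈0.94 in tool units, where tool y is canister x.

```bash
python3 - <<'E'
import numpy as np
a=np.r_[np.arange(.94,2.95,.1)]
x=88*np.cos(a)/30;z=-88*np.sin(a)/30
for i in range(len(a)-1): print("%.2f q=%.2f  y %.2f z %.2f"%(a[i+1],a[i+1]-.9,x[i+1]-x[i],z[i+1]-z[i]))
E
```

```text
1.04 q=0.14  y -0.25 z -0.16
1.14 q=0.24  y -0.26 z -0.14
1.24 q=0.34  y -0.27 z -0.11
1.34 q=0.44  y -0.28 z -0.08
1.44 q=0.54  y -0.29 z -0.05
1.54 q=0.64  y -0.29 z -0.02
1.64 q=0.74  y -0.29 z 0.01
1.74 q=0.84  y -0.29 z 0.03
1.84 q=0.94  y -0.29 z 0.06
1.94 q=1.04  y -0.28 z 0.09
2.04 q=1.14  y -0.27 z 0.12
2.14 q=1.24  y -0.25 z 0.15
2.24 q=1.34  y -0.24 z 0.17
2.34 q=1.44  y -0.22 z 0.19
2.44 q=1.54  y -0.20 z 0.21
2.54 q=1.64  y -0.18 z 0.23
2.64 q=1.74  y -0.15 z 0.25
2.74 q=1.84  y -0.13 z 0.26
2.84 q=1.94  y -0.10 z 0.28
2.94 q=2.04  y -0.07 z 0.28
```

>>> {"fn": "carry_out", "kwargs": {
  "rows": "0 -0 -0.25 -0.16 0; 0 0 -0.26 -0.14 0; 0 0 -0.27 -0.11 0; 0 0 -0.28 -0.08 0; 0 0 0 0 0",
  "newtons": 40
}}

```text
clock: 6.8
eef_pos: [615.2, -161.7, 215.8]
tcp_rot: [3.138, 0.0, 1.403]
contact_force: [3.7, 0.3, 5.9]
opening: 0.108
```

>>> {"fn": "carry_out", "kwargs": {
  "rows": "0 0 -0.29 -0.05 0; 0 0 -0.29 -0.02 0; 0 0 -0.29 0.01 0; 0 0 -0.29 0.03 0; 0 0 -0.29 0.06 0; 0 0 0 0 0"
}}

```text
clock: 7.55
eef_pos: [571.4, -154.5, 214.1]
tcp_rot: [3.14, 0.0, 1.403]
contact_force: [1.9, -1.0, 7.7]
opening: 0.11
```

>>> {"fn": "carry_out", "kwargs": {
  "rows": "0 0 -0.28 0.09 0; 0 0 -0.27 0.12 0; 0 0 -0.25 0.15 0; 0 0 -0.24 0.17 0; 0 0 -0.22 0.19 0; 0 0 0 0 0"
}}

```text
clock: 8.3
eef_pos: [533.6, -148.0, 191.0]
tcp_rot: [-3.141, 0.0, 1.403]
contact_force: [5.0, -2.0, 0.2]
opening: 0.107
```

```bash
python3 - <<'E'
from h import *
n,(x,y)="scene",(150,140)
im=r.grab_frame(n);c=im[y:y+120,x:x+120]
cv2.imwrite(f"pics/c4_{n}.png",cv2.resize(c,None,fx=5,fy=5,interpolation=cv2.INTER_CUBIC))
s=r.sense();print(s['contact_force'],s['opening'],s['eef_pos'])
E
```

```text
[ 2.68163983 -1.87277278  1.56478303] 0.10577592664911993 [ 533.73436663 -148.02439337  191.06098655]
```

View pics/c4_scene.png

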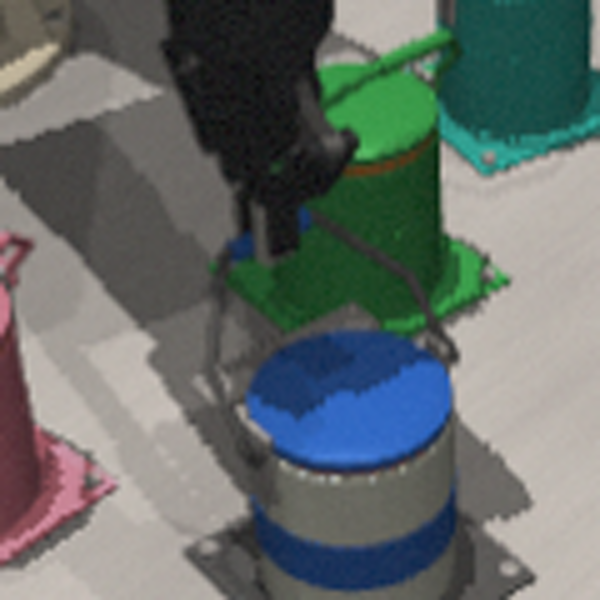

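The blue bail is upright and past centre toward the front, and the sleeve is still in the pads at crop (270,225). I'll carry on over centre.

>>> {"fn": "carry_out", "kwargs": {
  "rows": "0 0 -0.20 0.21 0; 0 0 -0.18 0.23 0; 0 0 -0.15 0.25 0; 0 0 -0.13 0.26 0; 0 0 -0.10 0.28 0; 0 0 -0.07 0.28 0; 0 0 -0.03 0.2 0; 0 0 0 0 0"
}}

```text
clock: 9.35
eef_pos: [508.7, -143.3, 139.2]
tcp_rot: [-3.141, -0.001, 1.403]
contact_force: [6.5, 1.1, -1.9]
opening: 0.106
```

```bash
python3 - <<'E'
from h import *
n,(x,y)="scene",(150,140)
im=r.grab_frame(n);c=im[y:y+120,x:x+120]
cv2.imwrite(f"pics/c5_{n}.png",cv2.resize(c,None,fx=5,fy=5,interpolation=cv2.INTER_CUBIC))
s=r.sense();print(s['contact_force'],s['opening'],s['eef_pos'])
E
```

```text
[ 7.08797493  0.06079757 -1.52031434] 0.10550165206767628 [ 508.67926279 -143.32801748  139.27312768]
```

View pics/c5_scene.png

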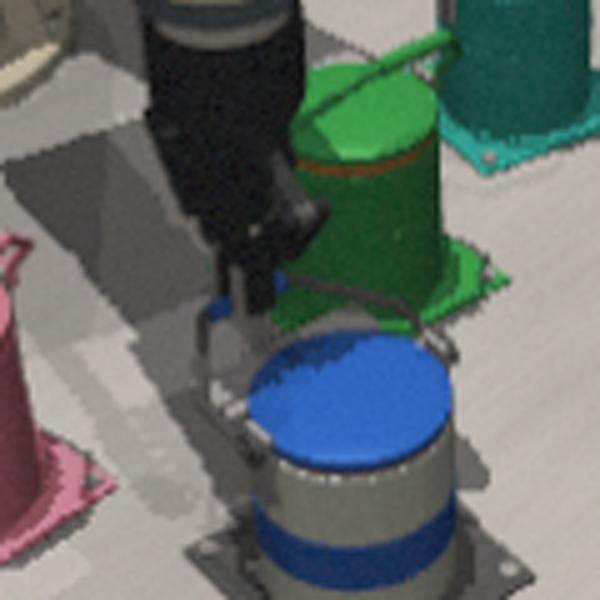

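TCP z has dropped 60 mm, so the sleeve is at about 125.5 (q≈2.1), and the bail now pulls the tool down (fz<0), meaning it is past centre. I'll release with a small opening and look.

>>> {"fn": "carry_out", "kwargs": {
  "rows": "0.2 0 0 0 0; 0.25 0 0 0 0; 0.3 0 0 0 0; 0.3 0 0 0 0; 0.3 0 0 0 0"
}}

```text
clock: 10.02
eef_pos: [508.8, -143.7, 140.2]
tcp_rot: [-3.141, -0.0, 1.403]
contact_force: [0.4, -0.3, 0.5]
opening: 0.302
```

```bash
python3 - <<'E'
from h import *
n,(x,y)="scene",(150,140)
im=r.grab_frame(n);c=im[y:y+120,x:x+120]
cv2.imwrite(f"pics/c6_{n}.png",cv2.resize(c,None,fx=5,fy=5,interpolation=cv2.INTER_CUBIC))
s=r.sense();print(s['contact_force'],s['opening'],s['eef_pos'])
E
```

```text
[0.55066151 0.39576668 0.77063534] 0.29784412336763544 [ 508.79938607 -143.69865874  140.2080536 ]
```

View pics/c6_scene.png

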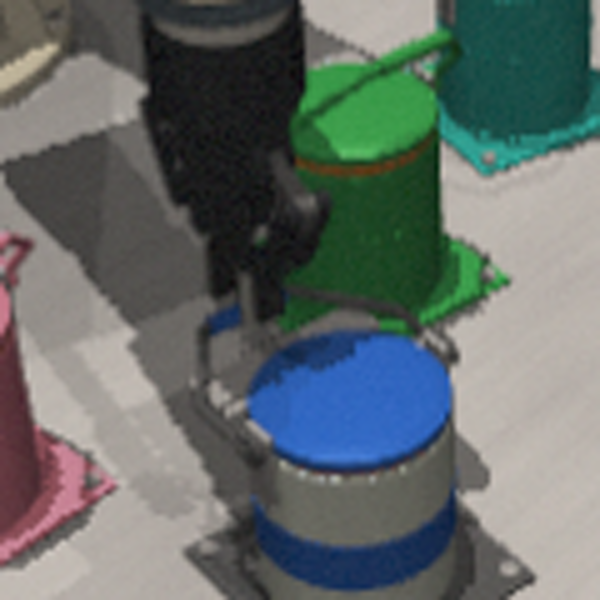

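The sleeve at crop (225,318) has dropped farther on its own and the contact force is near zero. I'll lift straight up, then move aside for a clear view.

>>> {"fn": "carry_out", "kwargs": {
  "rows": "0.3 0 0 -0.3 0; 0.3 0 0 -0.5 0; 0.3 0 0 -0.8 0; 0.3 0 0 -1 0; 0.3 0 0 -1 0; 0.3 0 0 -1 0; 0.3 0 0 -1 0; 0.3 0 0 0 0"
}}

```text
clock: 11.08
eef_pos: [510.1, -144.1, 311.8]
tcp_rot: [3.136, 0.001, 1.403]
contact_force: [-0.4, -0.0, 0.2]
opening: 0.299
```

>>> {"fn": "carry_out", "kwargs": {
  "rows": "0.3 1 0 0 0; 0.3 1 0 0 0; 0.3 1 0 0 0; 0.3 1 0 0 0; 0.3 1 0 0 0; 0.3 1 0 0 0; 0.3 1 0 0 0; 0.3 1 0 0 0; 0.3 1 0 0 0; 0.3 0 0 0 0"
}}

```text
clock: 12.32
eef_pos: [553.7, 124.0, 307.8]
tcp_rot: [-3.141, -0.0, 1.405]
contact_force: [-0.1, -0.8, 0.2]
opening: 0.301
```

```bash
python3 - <<'E'
from h import *
for n,(x,y,w,h) in {"scene":(140,110,240,180),"top":(130,80,240,180)}.items():
    im=r.grab_frame(n);cv2.imwrite(f"pics/f_{n}.png",cv2.resize(im[y:y+h,x:x+w],None,fx=3.3,fy=3.3,interpolation=cv2.INTER_CUBIC))
s=r.sense();print(s['contact_force'],s['eef_pos'],s['clock'])
print("home grip expected px", proj("top",[593+(-88)*.986,-158+88*.167,115]),proj("scene",[593-88*.986,-158+88*.167,115]))
E
```

```text
[ 0.28023249 -0.8389584  -0.1393319 ] [553.51392194 122.27102426 307.82370017] 12.425
home grip expected px [299.74761344 218.53055466] [197.27630638 201.05116349]
```

View pics/f_scene.png

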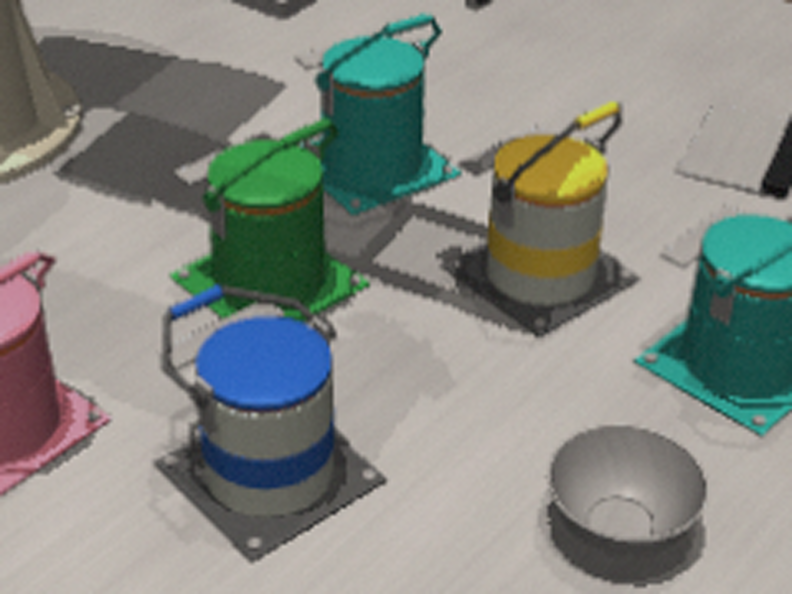

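View pics/f_top.png

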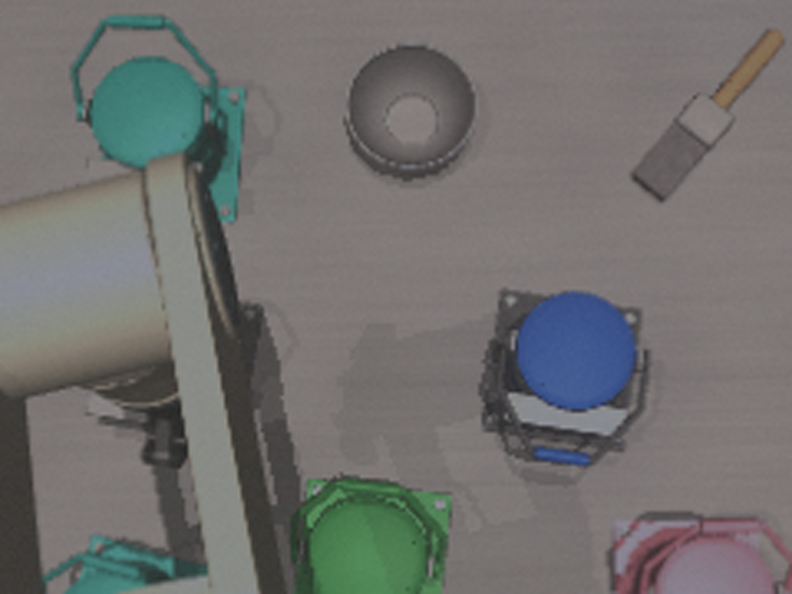

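In the top view the sleeve is at full-frame (300.3,218.5), where home predicts (299.7,218.5). In the scene view it is at (199.4,201.8), against (197.3,201.1) plus the known bias of about 1.5 px. So the blue bail is home. Yellow's sleeve still leans back open at crop (600,113), and the arm is clear.

```bash
python3 -c "
from rig import r
print(r.sense()['qvel']);print(r.sign_off())"
```

```text
[-0.01684787 -0.00662238  0.00313707 -0.00196381  0.00036105  0.00073456]
the job is handed in; nothing more can be done
None
```

The blue canister is clamped shut. I pinched its grip sleeve, swung the bail up over the lid and past centre to about q = 2.1, and opened the jaws. The bail then dropped the rest of the way home by itself. I lifted clear and handed the job in at about 12.4 s.

- **Blue bail:** after letting go, the sleeve matched the predicted home position to under 1 px in the top view. In the scene view it was about 2 px off in u and 1 px in v.
- **Yellow bail:** it still leans back open in the final scene picture. The arm covered it in the top view, so only that one view confirms it.
- **Arm:** it stands clear of everything with near-zero contact force. The highest force I read was about 8 N.
- **Disagreements:** the two camera rays missed each other by about 5 mm when I first located the sleeve. I put that down to the scene camera reading about 1.5–2 px to the right, because its view of the fingertips was off by the same amount. It also explains most of the scene-view offset above.

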